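# Tip a tube rack onto its base and push it against the bench fence

### The arm

A 7-joint arm with a two-finger parallel gripper is mounted at the origin on the work surface. World frame = base frame: x ahead of the robot, y to its left, z up, the work surface at z = 0. Lengths are in m, angles in rad, forces in N, time in s.
With the tool pointing down it reaches from about 0.425 to 0.825 m from the base axis. Payload 3.6 kg.
Tool frame: the origin (TCP) lies on the centre line of the jaws, within the pads' length; the fingertips stand 25 mm ahead of it and the grasp point (between the pads) lies 6 mm ahead of it; z points along the fingers, y is the line along which they close (so a half turn about z gives the same grasp; the last joint's range is limited). The gripper opens to 93 mm and grips with 3 to 60 N. Pads are 15 mm wide; open, the fingers measure 128 mm over their backs; the gripper's body (75 mm by 188 mm) begins 65 mm behind the grasp point.
Start: joints at [1.216, 0.615, -0.013, 1.423, 0.008, 1.103, -0.04], TCP at [0.209, -0.615, 0.22] pointing down, gripper open.
Joint ranges: [-3.12, 3.12], [-0.3, 2.06], [-1.34, 1.32], [0.26, 2.42], [-1.36, 4.5], [0.01, 1.98], [-2.84, 2.84]. Speed limits (rad/s): [2.79, 2.79, 3.14, 3.14, 3.14, 3.14, 3.14].

### API

Orientations are given as a rotation vector (axis times angle).
In Python, from rig import r gives the robot as it stands.
- The arm moves only by the tool move_arm, never from a script. Its argument "increments" is a list of rows, each a list of 5 numbers: the gripper's target within -1 to 1 (fully open at 1, half-way at 0, shut at -1), then the shift along the tool's x, y, z in cm, then the turn about the tool's z in degrees. A call has 1 to 12 rows; each row shifts and turns the commanded pose from where the row before left it, along the tool's axes as they then stand; what a row does not reach is not made up. A row lasts 1/12 s, in which the tool goes at most 41.7 mm and 7.16 degrees, less where a joint would pass 70% of its speed; a pose out of reach is approached as far as the arm can. A call with a gripper value outside its range is refused whole. The fingers move at their own pace and stop on an object; "grip_force" is the grip in N (left out, the last holds). Time passes only in rows, so rows that do not move let the fingers close. It gives the time, the measured TCP pose, the force, the opening and the grip force at its end, in the units of the state.
- r.observe(): the state, without advancing time (a new reading comes with each control period).
- r.grab_frame(name): name is "scene" or "top" or "wrist"; returns the picture (400x640x3 uint8, red, green, blue); there is no depth.
- r.camera_info(name): a dict with "camera_matrix" (3x3 intrinsics, pixels), "extrinsics" (4x4, takes a point from world to camera coordinates). Camera axes: x right, y down, z forward; pixel columns grow to the right and rows downward; lengths in m; the calibration is good to about 2 mm. The wrist camera is an equidistant fisheye: a pixel r from the principal point sees the ray r / f radians off the axis. A picture is of the moment at which its call begins: read the wrist's pose just before it. camera_info takes no time and is no camera call; for the wrist camera it gives the pose at the moment of the call.
- r.hand_in(): hands the job in; it is judged then, once.
The state is a dict: "clock": time; "q": joint angles; "qvel": joint speeds; "joint_efforts": joint torques, N m; "ee_pos": TCP position; "tool_rot": TCP orientation; "force": force on the tool from outside, world axes, zero at the start; "wrist_torque": the same for the moment, N m; "width": finger opening in m; "grasp_force": force on a finger pad.
Only numpy, scipy, OpenCV 4.12 (cv2) and the standard library are available. Lean on these libraries where they do the work, as an engineer would, in place of code of your own. Each camera call takes 0.05 s, during which the arm holds its last target. There are 200 camera calls.

### The job

The empty tube rack has been left standing on its long side. With the fingers only, push it over onto its flat base so that the face with the 32 tube holes looks up, and after it has come to rest there push it along the bench until the whole of its long side is flush against the straight bar fixed to the bench, not sticking out past either end of the bar. Do not lift or carry the rack, leave the other things where they stand, and take the hand away.

Things in the scene. Friction and masses are not known exactly. Their poses are not given: they have to be found in the camera images.
- rack: loose pink plastic tube rack, 200 mm long (own y), about 170 to 340 g. At the start it stands on a long side: 105 mm tall (own z up), 56 mm thick (own x: from the holed face at -28 mm to the flat base at +28 mm; x then points roughly from the robot to the bar). Origin: centre of the long side underneath at the start. Sitting as wanted it is 56 mm high and own x points straight down
- fence: straight aluminium bar fixed to the bench, 400 mm long (own y), 20 mm thick (own x), 25 mm high, origin at the centre of its underside; own -x looks to the rack; its position and yaw vary
- fence_face (a point): point on the bar: middle of its long face towards the rack, 12.5 mm above the bench; axes as the bar's, so -x points out of the face
- rack_holed (a point): point on the rack, centre of the face with the holes (8 by 4, 16 mm recesses too small for a finger), vertical at the start. Pushed here near its top towards own +x, the rack tips over; past 28 degrees it overbalances and falls by itself onto its base, towards the bar but short of it
- rack_base (a point): point on the rack, centre of the flat base; 0 mm above the bench when the rack sits on it; sitting so, it slides when pushed with a few newtons
- rack_edge (a point): point on the rack, middle of the lower long edge of the base, on which it tips; it stays on the bench (height 0) before, during and after tipping
- rack_up_l (a point): point on the rack, on the long side that is on top at the start and faces the bar after tipping: half-way through the 56 mm thickness, 90 mm from the middle towards own +y
- rack_up_r (a point): point on the rack, the same, 90 mm towards own -y
- rack_foot_l (a point): point on the rack, on the long side that is underneath at the start: half-way through the thickness, 90 mm towards own +y
- rack_foot_r (a point): point on the rack, the same, 90 mm towards own -y
- bottle: loose screw-cap sample bottle, 48 mm across, 105 mm tall, upright; origin at the centre of its underside; leave alone
- tape: loose roll of tape lying flat, 84 mm across, 24 mm high; origin at the centre of its underside; leave alone
- tipbox: loose pipette-tip box, 85 x 122 mm, 56 mm high; origin at the centre of its underside; leave alone
There are look-alikes about, which are no part of the job. There is more than one size of the rack; the job needs the largest.

How it is judged:
On the way, in this order (a step that is already met when the one before it is completed fails the run):
1. the rack has come to rest on its base, holes up, still away from the bar (angle between rack's own x axis and vertical above 3.04 rad and height (world z) of rack_base below 0.006 m and linear speed of rack below 0.03 m/s), for 0.2 s.
2. the rack's long side is flush against the bar (angle between rack's own x axis and vertical above 3.04 rad and height (world z) of rack_base below 0.006 m and y of rack_base in the frame of fence_face between -0.105 and 0.105 m and x of rack_base in the frame of fence_face below 0 m and (x of each of rack_up_l, rack_up_r in the frame of fence_face above -0.006 m or x of each of rack_foot_l, rack_foot_r in the frame of fence_face above -0.006 m)), for 0.2 s.
At the end, for the whole second after the job is handed in: the rack is at rest flat on its base with the holes up (within about 6 degrees), both ends of one long side within 6 mm of the bar's face on the robot's side of the bar, its whole length along the bar (5 mm overhang allowed); bottle, tape and tip box within 30 mm of where they stood, upright (all of step 2 and linear speed of rack below 0.01 m/s and distance of each of bottle, tape, tipbox from where it was at the start of the episode below 0.03 m and angle between each of bottle, tape, tipbox's own z axis and vertical below 0.3 rad); the robot touches nothing.
It fails at once if the rack is lifted: its tipping edge rises more than 25 mm off the bench (height (world z) of rack_edge above 0.025 m).
It fails at once if the bottle is knocked over or shoved more than 30 mm (distance of bottle from where it was at the start of the episode above 0.03 m or angle between bottle's own z axis and vertical above 0.3 rad).
It fails at once if the roll of tape is knocked over or shoved more than 30 mm (distance of tape from where it was at the start of the episode above 0.03 m or angle between tape's own z axis and vertical above 0.3 rad).
It fails at once if the tip box is knocked over or shoved more than 30 mm (distance of tipbox from where it was at the start of the episode above 0.03 m or angle between tipbox's own z axis and vertical above 0.3 rad).
It also fails if it takes over 48 s, if anything falls off the work surface, if the arm or the gripper's body presses on something with over 40 N, if the wrist force passes 120 N, or if a joint passes its speed limit or range.

## Working session

There is one attempt and no reset: what is moved stays moved. The work goes in short steps, Python scripts to look and compute and a tool call to move; the robot and the scene stay as the last step left them, time stands still between calls to the robot, and variables do not carry over. Pictures are saved under pics/ and viewed, at most 10 in all, crops included, and the job is handed in when it is done.

Besides the shell and the picture viewer there is one more tool, called after ">>>" as name(argument=value, ...), one argument or row to a line, values as JSON. move_arm: Moves the arm, as the interface text tells. Its arguments: {"type":"object","properties":{"increments":{"type":"array","items":{"type":"array","items":{"type":"number"}}},"grip_force":{"type":"number"}},"required":["increments"]}

```bash
mkdir -p pics; python3 - <<'E'
from rig import r
import cv2,numpy as np
s=r.observe();print({k:np.round(v,3) for k,v in s.items()})
for n in("scene","top"):
    f=r.grab_frame(n);cv2.imwrite(f"pics/{n}0.png",f[:,:,::-1]);c=r.camera_info(n)
    print(n,np.round(c["camera_matrix"],1).tolist(),np.round(c["extrinsics"],4).tolist())
E
```

```text
{'clock': np.float64(0.0), 'q': array([ 1.217,  0.616, -0.013,  1.425,  0.008,  1.103, -0.04 ]), 'qvel': array([-0.   ,  0.001,  0.001, -0.001, -0.001, -0.002, -0.001]), 'joint_efforts': array([ 0.0000e+00, -4.5894e+01,  2.0900e-01, -1.6574e+01, -6.1000e-02,
        2.1000e-02,  0.0000e+00]), 'ee_pos': array([ 0.209, -0.615,  0.219]), 'tool_rot': array([-3.097e+00, -5.120e-01,  1.000e-03]), 'force': array([-0.767,  0.455, -0.149]), 'wrist_torque': array([0.012, 0.026, 0.008]), 'grasp_force': np.float64(0.0), 'width': np.float64(0.093)}
scene [[443.5, 0.0, 320.6], [0.0, 443.5, 197.7], [0.0, 0.0, 1.0]] [[-0.4256, 0.9049, 0.0059, 0.2005], [0.6696, 0.3193, -0.6706, -0.2995], [-0.6087, -0.2815, -0.7418, 1.5289], [0.0, 0.0, 0.0, 1.0]]
top [[408.4, 0.0, 319.0], [0.0, 408.4, 204.1], [0.0, 0.0, 1.0]] [[0.1289, -0.9917, 0.0001, -0.031], [-0.9717, -0.1263, -0.1996, 0.5472], [0.198, 0.0257, -0.9799, 0.9119], [0.0, 0.0, 0.0, 1.0]]
```

View pics/scene0.png

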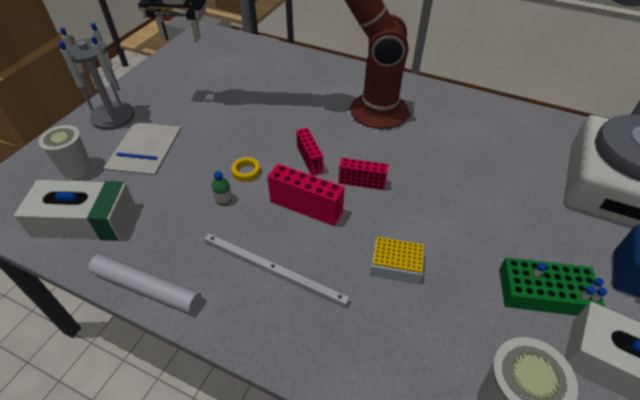

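View pics/top0.png

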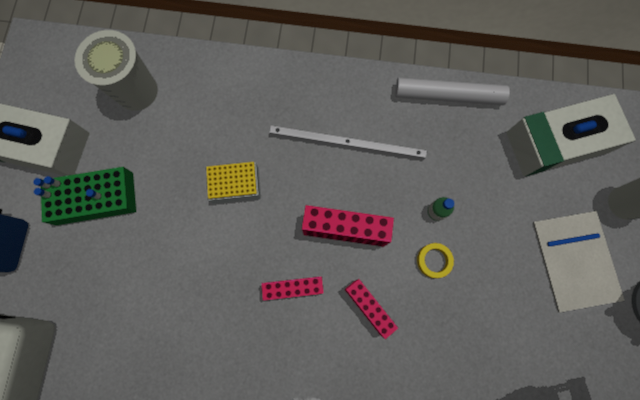

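The top view shows the large pink rack at about (348,225), with the bar's ends at (272,131) and (425,154). The bottle is at (442,208), the tape at (436,261) and the tip box at (232,181). Two smaller pink racks, at (292,289) and (371,309), are the look-alikes.

```bash
cat > h.py <<'E'
import cv2,numpy as np
from rig import r
def ray(n,px,z):
    c=r.camera_info(n);K=np.array(c["camera_matrix"]);E=np.array(c["extrinsics"])
    R,t=E[:3,:3],E[:3,3];o=-R.T@t
    d=(R.T@np.linalg.inv(K)@np.c_[px,np.ones(len(px))].T).T
    return o+d*((z-o[2])/d[:,2])[:,None]
def proj(n,P):
    c=r.camera_info(n);K=np.array(c["camera_matrix"]);E=np.array(c["extrinsics"])
    p=(E[:3,:3]@np.array(P,float).T).T+E[:3,3];p=(K@p.T).T;return p[:,:2]/p[:,2:]
def cnts(m,amin=80):
    c,_=cv2.findContours(m.astype(np.uint8),cv2.RETR_EXTERNAL,cv2.CHAIN_APPROX_NONE)
    return sorted([x for x in c if cv2.contourArea(x)>amin],key=cv2.contourArea)[::-1]
def rect(P):
    (c,wh,a)=cv2.minAreaRect(P[:,:2].astype(np.float32)*1000);b=cv2.boxPoints((c,wh,a));return np.round(b/1000,4),np.round(wh,1)
E
python3 - <<'E'
from h import *
f=cv2.imread("pics/top0.png");hsv=cv2.cvtColor(f,cv2.COLOR_BGR2HSV);H,S,V=cv2.split(hsv)
pink=((H>160)|(H<3))&(S>120)
for c in cnts(pink)[:3]:
    print("pink",cv2.boundingRect(c),cv2.contourArea(c))
    for z in(.04,.105): print(z,*rect(ray("top",c[:,0],z)))
    print(cv2.approxPolyDP(c,2.5,True)[:,0].tolist())
    m=np.zeros(f.shape[:2],np.uint8);cv2.drawContours(m,[c],-1,1,-1)
bar=(S<40)&(V>130);bar[:100]=0;bar[180:]=0;bar[:,:260]=0;bar[:,440:]=0
c=max(cnts(bar,30),key=cv2.contourArea);P=ray("top",c[:,0],.025);print("bar",*rect(P),cv2.boundingRect(c))
yel=(H>18)&(H<35)&(S>120)
for c in cnts(yel):print("yel",cv2.boundingRect(c),*rect(ray("top",c[:,0],.024 if c[:,0,0].mean()>400 else .056)))
print("bottle cap",ray("top",np.array([[448.,204.]]),.105))
print("V top/front", V[205:245:3,340].tolist(), V[205:245:3,320].tolist())
E
```

```text
pink (302, 205, 92, 41) 2544.5
0.04 [[ 0.4689 -0.1393]
 [ 0.5408 -0.1404]
 [ 0.5441  0.0739]
 [ 0.4722  0.075 ]] [214.3  71.9]
0.105 [[ 0.4613 -0.1289]
 [ 0.5283 -0.1299]
 [ 0.5314  0.0699]
 [ 0.4643  0.0709]] [199.8  67. ]
[[305, 206], [304, 234], [384, 245], [391, 239], [391, 217]]
pink (345, 279, 53, 60) 1101.0
0.04 [[ 0.2592 -0.1453]
 [ 0.2889 -0.1742]
 [ 0.3887 -0.0719]
 [ 0.359  -0.0429]] [143.   41.5]
0.105 [[ 0.2657 -0.1345]
 [ 0.2934 -0.1614]
 [ 0.3865 -0.066 ]
 [ 0.3588 -0.039 ]] [133.3  38.7]
[[345, 290], [386, 338], [397, 327], [358, 279]]
pink (261, 277, 62, 24) 998.5
0.04 [[0.3092 0.1407]
 [0.3423 0.0038]
 [0.3814 0.0133]
 [0.3483 0.1502]] [ 40.2 140.8]
0.105 [[0.3123 0.1322]
 [0.3432 0.0046]
 [0.3796 0.0134]
 [0.3488 0.141 ]] [ 37.5 131.3]
[[321, 277], [262, 283], [262, 298], [322, 293]]
bar [[ 0.7068 -0.2067]
 [ 0.7255 -0.2074]
 [ 0.7395  0.167 ]
 [ 0.7208  0.1677]] [374.7  18.7] (278, 127, 148, 30)
yel (206, 162, 51, 37) [[0.526  0.3038]
 [0.5529 0.1914]
 [0.631  0.2101]
 [0.604  0.3225]] [ 80.3 115.6]
yel (417, 243, 37, 35) [[ 0.4087 -0.213 ]
 [ 0.4198 -0.2986]
 [ 0.4995 -0.2882]
 [ 0.4884 -0.2026]] [80.3 86.3]
bottle cap [[ 0.57398838 -0.24854897  0.105     ]]
V top/front [104, 105, 171, 67, 68, 147, 171, 67, 68, 127, 70, 31, 69, 67] [105, 170, 171, 171, 170, 171, 170, 170, 170, 81, 27, 62, 69, 103]
```

```bash
python3 - <<'E'
import cv2
a=cv2.imread("pics/top0.png")[110:340,250:470];cv2.imwrite("pics/c0.png",cv2.resize(a,None,fx=2.5,fy=2.5,interpolation=cv2.INTER_CUBIC))
E
```

```text
(no output)
```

View pics/c0.png

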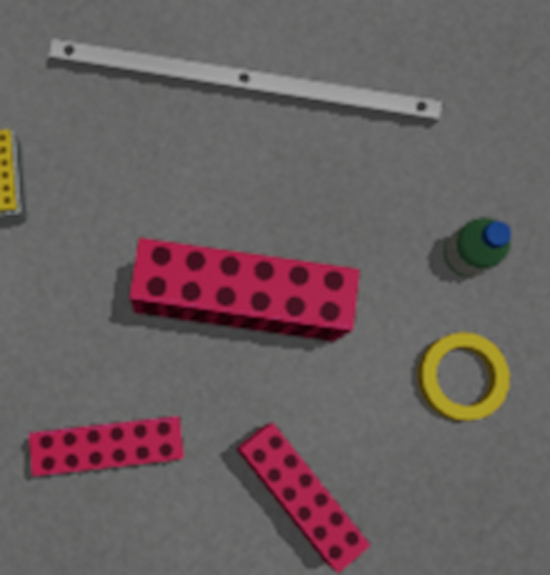

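The large rack stands with its holed face towards the robot, and the path to the bar is free. Next I'll refine the rack and bar poses.

```bash
python3 - <<'E'
from h import *
f=cv2.imread("pics/top0.png");H,S,V=cv2.split(cv2.cvtColor(f,cv2.COLOR_BGR2HSV))
top=(((H>160)|(H<3))&(S>120)&(V>125)).astype(np.uint8);top[:200]=0;top[250:]=0
top=cv2.morphologyEx(top,cv2.MORPH_CLOSE,np.ones((9,9)))
c=cnts(top)[0];b,w=rect(ray("top",c[:,0],.105));print("rack top",b,w,b.mean(0))
# bar front edge lines: brightness vs bench
bar=(S<60)&(V>118);bar[:115]=0;bar[165:]=0;bar[:,:262]=0;bar[:,435:]=0
c=cnts(bar,30)[0];b,w=rect(ray("top",c[:,0],.025));print("bar",b,w,b.mean(0))
d=b[np.argsort(b[:,1])];d=(d[2:].mean(0)-d[:2].mean(0));print("yaw bar",np.degrees(np.arctan2(-d[0],d[1])))
print("ends",ray("top",np.array([[270.,131.],[426,154]]),.025))
from scipy.spatial.transform import Rotation as Ro
print(Ro.from_rotvec(r.observe()["tool_rot"]).as_matrix().round(3))
E
```

```text
rack top [[ 0.4726 -0.1291]
 [ 0.5283 -0.1299]
 [ 0.5314  0.0694]
 [ 0.4756  0.0702]] [199.3  55.7] [ 0.501975 -0.02985 ]
bar [[ 0.7055 -0.2085]
 [ 0.7257 -0.2093]
 [ 0.7418  0.19  ]
 [ 0.7216  0.1908]] [399.6  20.2] [ 0.72365004 -0.00925   ]
yaw bar -2.3089454
ends [[ 0.72419181  0.18809342  0.025     ]
 [ 0.71422449 -0.20887651  0.025     ]]
[[ 0.947  0.322 -0.001]
 [ 0.322 -0.947  0.002]
 [-0.    -0.002 -1.   ]]
```

>>> move_arm(
  increments=[
    [1,4,0,0,6.6],
    [1,4,0,0,6.6],
    [1,4,0,0,6.6],
    [1,1.2,-3.9,0,0],
    [1,1.2,-3.9,0,0],
    [1,1.2,-3.9,0,0],
    [1,1.2,-3.9,0,0],
    [1,1.2,-3.9,0,0],
    [1,1.2,-3.9,0,0],
    [1,1.2,-3.9,0,0],
    [1,1.2,-3.9,0,0],
    [1,0,0,0,0],
  ],
)

```text
clock: 1.1
ee_pos: [0.4314, -0.2692, 0.22]
tool_rot: [-3.134, 0.003, -0.002]
force: [1.0, 0.7, -0.6]
width: 0.093
grasp_force: 0.0
```

>>> move_arm(
  increments=[
    [1,0.2,-4,0,1],
    [1,0.2,-4,0,0],
    [1,0.2,-4,0,0],
    [1,0.2,-4,0,0],
    [1,0,-4,0,0],
    [1,0,-3.9,0,0],
    [1,0,0,3,0],
    [1,0,0,3,0],
    [1,0,0,3,0],
    [1,0,0,1,0],
    [1,0,0,0,0],
    [1,0,0,0,0],
  ],
)

```text
clock: 2.1
ee_pos: [0.443, -0.0414, 0.12]
tool_rot: [-3.141, 0.055, 0.002]
force: [0.5, 0.1, -0.1]
width: 0.0926
grasp_force: 0.0
```

>>> move_arm(
  increments=[
    [1,0,-1.1,0,-1],
    [1,0.5,0,0,0],
    [1,0.5,0,0,0],
    [1,0.4,0,0,0],
    [1,0.4,0,0,0],
    [1,0.4,0,0,0],
    [1,0.4,0,0,0],
    [1,0.4,0,0,0],
    [1,0.4,0,0,0],
  ],
)

```text
clock: 2.85
ee_pos: [0.4781, -0.031, 0.1204]
tool_rot: [-3.141, 0.028, 0.0]
force: [-0.7, 0.4, 0.6]
width: 0.0931
grasp_force: 0.0
```

>>> move_arm(
  increments=[
    [1,0.4,0,0,0],
    [1,0.4,0,0,0],
    [1,0,0,0,0],
  ],
)

```text
clock: 3.1
ee_pos: [0.4867, -0.031, 0.1204]
tool_rot: [-3.141, 0.028, -0.002]
force: [0.5, 0.1, 0.2]
width: 0.0934
grasp_force: 0.0
```

```bash
python3 - <<'E'
from h import *
f=r.grab_frame("scene")[:,:,::-1];g=r.grab_frame("top")[:,:,::-1]
a=cv2.resize(f[110:260,200:420],(396*1,270));b=cv2.resize(g[150:300,250:470],(396,270))
cv2.imwrite("pics/t1.png",np.hstack([a,b]));print(r.observe()["force"].round(2),r.observe()["clock"])
E
```

```text
[-0.72 -0.13 -0.3 ] 3.2
```

View pics/t1.png

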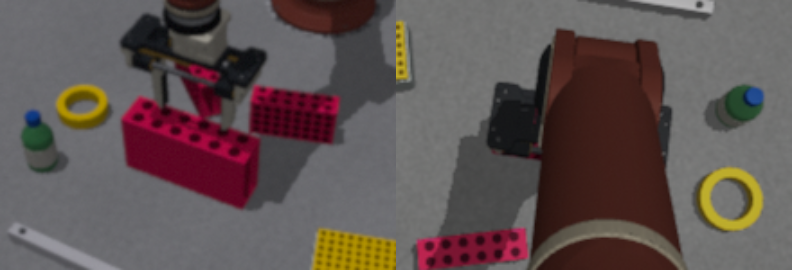

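```bash
python3 - <<'E'
from h import *
def low(f):
    H,S,V=cv2.split(cv2.cvtColor(f,cv2.COLOR_BGR2HSV));m=(((H>160)|(H<3))&(S>120));m[:,:262]=0
    return [int(np.where(m[:,c])[0].max()) for c in range(275,338,8)]
print(low(cv2.imread("pics/scene0.png")));print(low(np.ascontiguousarray(r.grab_frame("scene")[:,:,::-1])))
print(proj("scene",[[.53,-.03,0],[.54,-.03,0],[.53,-.03,.105],[.54,-.03,.105]]).round(1))
E
```

```text
[203, 206, 209, 212, 215, 218, 221, 224]
[203, 206, 209, 212, 215, 218, 221, 224]
[[301.6 214.4]
 [299.9 217. ]
 [300.5 188.1]
 [298.7 190.7]]
```

The lower edge hasn't moved, so the rack is tipping on it. I'll keep pushing.

>>> move_arm(
  increments=[
    [1,0.4,0,0,0],
    [1,0.4,0,0,0],
    [1,0.4,0,0,0],
    [1,0.4,0,0,0],
    [1,0.4,0,0,0],
    [1,0.4,0,0,0],
    [1,0.4,0,0,0],
    [1,0.4,0,0,0],
    [1,0.2,0,0,0],
    [1,0,0,0,0],
    [1,0,0,0,0],
  ],
)

```text
clock: 4.17
ee_pos: [0.5196, -0.0316, 0.1203]
tool_rot: [-3.141, 0.028, 0.001]
force: [0.1, -0.2, 0.3]
width: 0.0929
grasp_force: 0.0
```

```bash
python3 - <<'E'
from h import *
f=r.grab_frame("scene")[:,:,::-1];cv2.imwrite("pics/t2.png",cv2.resize(f[110:310,190:430],None,fx=2,fy=2))
E
```

```text
(no output)
```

View pics/t2.png

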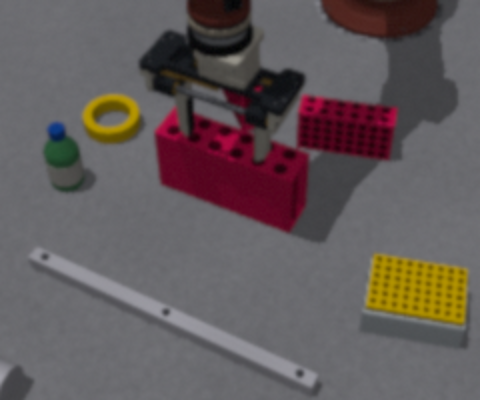

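```bash
python3 - <<'E'
from h import *
P=lambda a:((proj("scene",a)-[190,110])*2).round(0).tolist()
print("tips z.095",P([[.52,-.085,.095],[.52,.025,.095],[.512,-.085,.095],[.52,-.085,.12]]))
x0,th=.53,np.radians
for t in(0,10,20,27):
    c,s=np.cos(th(t)),np.sin(th(t))
    pt=lambda dx,dz,y:[x0+dx*c+dz*s,y,-dx*s+dz*c]
    print(t,"base top",P([pt(0,.105,-.13),pt(0,.105,.07)]),"far top",P([pt(-.056,.105,-.13),pt(-.056,.105,.07)]),"bot",P([pt(0,0,-.13),pt(0,0,.07)]))
f=r.grab_frame("wrist")[:,:,::-1];cv2.imwrite("pics/w1.png",f)
E
```

```text
tips z.095 [[187.0, 143.0], [263.0, 170.0], [190.0, 139.0], [186.0, 130.0]]
0 base top [[153.0, 132.0], [292.0, 181.0]] far top [[174.0, 106.0], [310.0, 152.0]] bot [[159.0, 185.0], [290.0, 234.0]]
10 base top [[146.0, 142.0], [286.0, 192.0]] far top [[166.0, 110.0], [304.0, 157.0]] bot [[159.0, 185.0], [290.0, 234.0]]
20 base top [[140.0, 154.0], [280.0, 204.0]] far top [[159.0, 117.0], [298.0, 165.0]] bot [[159.0, 185.0], [290.0, 234.0]]
27 base top [[135.0, 162.0], [276.0, 214.0]] far top [[153.0, 124.0], [293.0, 173.0]] bot [[159.0, 185.0], [290.0, 234.0]]
```

View pics/w1.png

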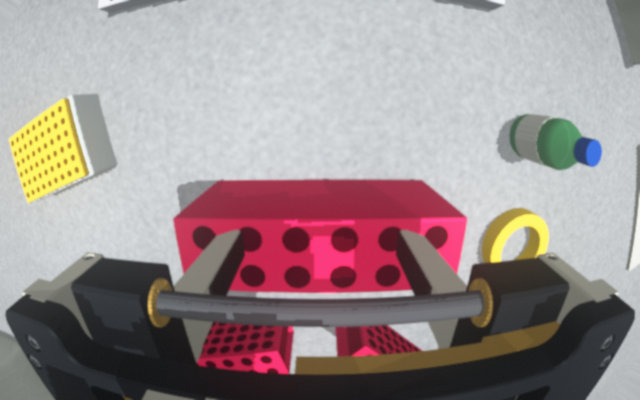

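```bash
python3 - <<'E'
from h import *
g=np.ascontiguousarray(r.grab_frame("scene")[:,:,::-1]);f=cv2.imread("pics/scene0.png")
for im in(f,g):
    H,S,V=cv2.split(cv2.cvtColor(im,cv2.COLOR_BGR2HSV))
    m=(((H>160)|(H<3))&(S>120))&(np.arange(640)>255)&(np.arange(640)<348);m[:160]=0
    c=cnts(m)[0];print(cv2.boundingRect(c),cv2.approxPolyDP(c,2,True)[:,0].tolist())
    for col in(275,305,335):print(col,V[160:230:2,col].tolist())
a=[cv2.resize(i[150:235,250:360],None,fx=3.6,fy=3.6,interpolation=cv2.INTER_CUBIC) for i in(f,g)]
cv2.imwrite("pics/cmp.png",np.hstack(a))
E
```

```text
(267, 160, 81, 66) [[277, 163], [267, 176], [271, 201], [334, 225], [342, 213], [344, 187], [339, 184], [347, 184], [347, 160], [340, 160], [338, 184], [315, 176], [322, 172], [322, 160], [304, 160], [310, 170], [309, 174]]
275 [106, 108, 116, 149, 161, 163, 140, 69, 77, 143, 96, 90, 90, 89, 90, 90, 89, 90, 89, 89, 89, 87, 89, 105, 105, 107, 107, 105, 103, 102, 104, 103, 107, 106, 105]
305 [58, 70, 80, 100, 109, 110, 119, 123, 107, 156, 162, 162, 132, 92, 128, 121, 90, 89, 89, 89, 90, 89, 90, 89, 90, 88, 90, 89, 99, 107, 106, 106, 108, 107, 107]
335 [108, 109, 110, 109, 107, 109, 108, 105, 108, 107, 108, 115, 129, 60, 66, 145, 161, 161, 161, 161, 142, 87, 83, 80, 78, 76, 76, 74, 72, 73, 91, 92, 85, 93, 107]
(267, 160, 81, 66) [[347, 160], [340, 160], [339, 183], [337, 185], [326, 181], [320, 191], [316, 190], [314, 175], [317, 172], [308, 166], [310, 173], [306, 174], [286, 166], [286, 175], [283, 178], [276, 164], [267, 176], [271, 201], [334, 225], [342, 213], [343, 187], [338, 184], [347, 184]]
275 [108, 113, 121, 155, 167, 170, 146, 73, 83, 150, 101, 94, 92, 95, 94, 94, 94, 94, 93, 96, 93, 92, 93, 109, 109, 114, 112, 110, 107, 108, 108, 108, 112, 111, 110]
305 [58, 52, 61, 100, 114, 114, 104, 81, 95, 162, 167, 163, 127, 63, 102, 102, 85, 87, 87, 86, 86, 89, 94, 95, 93, 95, 93, 96, 104, 112, 111, 112, 114, 112, 114]
335 [34, 62, 83, 105, 111, 112, 113, 110, 112, 113, 114, 108, 87, 40, 43, 96, 107, 106, 106, 106, 100, 83, 84, 83, 77, 78, 77, 75, 72, 73, 92, 96, 87, 78, 108]
```

View pics/cmp.png

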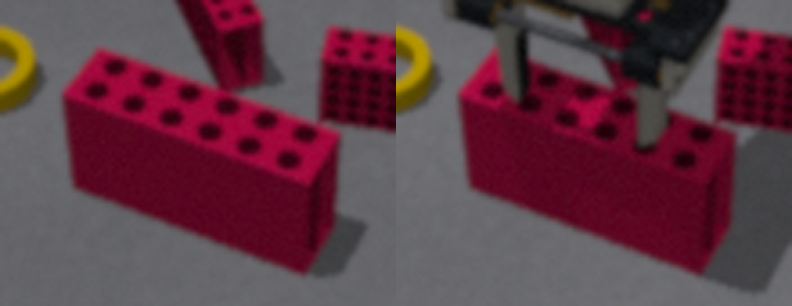

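The rack hasn't moved. With the jaws open, the fingertips end higher than I assumed (about 0.108) and they passed just over the top. I'll back off, go about 17 mm lower and push again.

>>> move_arm(
  increments=[
    [1,0,0,-1,0],
    [1,-2.5,0,0,0],
    [1,-2.5,0,0,0],
    [1,-2.5,0,0,0],
    [1,-0.5,0,0,0],
    [1,0,0,1.5,0],
    [1,0,0,1.2,0],
    [1,0,0,0,0],
    [1,0,0,0,0],
  ],
)

```text
clock: 5.07
ee_pos: [0.4403, -0.0302, 0.1036]
tool_rot: [-3.141, 0.028, -0.0]
force: [-0.0, -0.7, -1.1]
width: 0.0933
grasp_force: 0.0
```

>>> move_arm(
  increments=[
    [1,0.5,0,0,0],
    [1,0.5,0,0,0],
    [1,0.4,0,0,0],
    [1,0.4,0,0,0],
    [1,0.4,0,0,0],
    [1,0.4,0,0,0],
    [1,0.4,0,0,0],
    [1,0.4,0,0,0],
    [1,0.4,0,0,0],
    [1,0.4,0,0,0],
  ],
)

```text
clock: 5.9
ee_pos: [0.4819, -0.0309, 0.1034]
tool_rot: [-3.141, 0.028, 0.0]
force: [-0.7, 0.8, 1.4]
width: 0.0928
grasp_force: 0.6
```

```bash
python3 - <<'E'
from h import *
g=np.ascontiguousarray(r.grab_frame("scene")[:,:,::-1])
H,S,V=cv2.split(cv2.cvtColor(g,cv2.COLOR_BGR2HSV))
m=(((H>160)|(H<3))&(S>120))&(np.arange(640)>255)&(np.arange(640)<348);m[:160]=0
print(cv2.approxPolyDP(cnts(m)[0],2,True)[:,0].tolist(),r.observe()["force"].round(1))
for col in(275,300):print(col,V[160:230:2,col].tolist())
E
```

```text
[[272, 167], [264, 179], [272, 202], [331, 225], [336, 223], [342, 211], [341, 189], [277, 166]] [ 1.1 -0.2  0.6]
275 [109, 115, 113, 161, 169, 128, 130, 168, 144, 78, 92, 162, 164, 89, 79, 80, 78, 80, 78, 78, 79, 78, 78, 106, 108, 111, 112, 110, 108, 107, 107, 107, 111, 108, 110]
300 [111, 110, 111, 110, 114, 114, 114, 128, 77, 58, 87, 161, 173, 174, 173, 165, 173, 135, 81, 80, 81, 78, 79, 78, 79, 79, 80, 77, 108, 110, 112, 112, 110, 112, 108]
```

It's tipping now: the top edge has moved and the bottom edge stays put. I'll push past the balance point.

>>> move_arm(
  increments=[
    [1,0.4,0,0,0],
    [1,0.4,0,0,0],
    [1,0.4,0,0,0],
    [1,0.4,0,0,0],
    [1,0.4,0,0,0],
    [1,0.3,0,0,0],
    [1,0.3,0,0,0],
    [1,0.3,0,0,0],
    [1,0.3,0,0,0],
    [1,0.2,0,0,0],
    [1,0,0,0,0],
    [1,0,0,0,0],
  ],
)

```text
clock: 6.95
ee_pos: [0.5157, -0.0315, 0.1033]
tool_rot: [-3.141, 0.028, 0.0]
force: [-0.5, -0.7, 0.2]
width: 0.0929
grasp_force: 0.0
```

```bash
python3 - <<'E'
from h import *
g=np.ascontiguousarray(r.grab_frame("scene")[:,:,::-1])
H,S,V=cv2.split(cv2.cvtColor(g,cv2.COLOR_BGR2HSV))
m=(((H>160)|(H<3))&(S>120))&(np.arange(640)>225)&(np.arange(640)<348);m[:160]=0
print(cv2.approxPolyDP(cnts(m)[0],2,True)[:,0].tolist(),r.observe()["force"].round(1))
E
```

```text
[[262, 178], [257, 198], [333, 226], [340, 207]] [0.4 0.2 0.2]
```

>>> move_arm(
  increments=[
    [1,0.3,0,0,0],
    [1,0.3,0,0,0],
    [1,0,0,0,0],
    [1,0,0,0,0],
    [1,0,0,0,0],
    [1,0,0,0,0],
    [1,0,0,0,0],
  ],
)

```text
clock: 7.58
ee_pos: [0.5216, -0.0316, 0.1034]
tool_rot: [-3.141, 0.028, 0.0]
force: [0.4, 0.1, 1.0]
width: 0.0928
grasp_force: 0.0
```

```bash
python3 - <<'E'
from h import *
g=np.ascontiguousarray(r.grab_frame("scene")[:,:,::-1])
H,S,V=cv2.split(cv2.cvtColor(g,cv2.COLOR_BGR2HSV))
m=(((H>160)|(H<3))&(S>120))&(np.arange(640)>225)&(np.arange(640)<348);m[:160]=0
print(cv2.approxPolyDP(cnts(m)[0],2,True)[:,0].tolist(),r.observe()["force"].round(1))
cv2.imwrite("pics/t3.png",cv2.resize(g[110:310,190:430],None,fx=2,fy=2))
E
```

```text
[[268, 189], [248, 215], [251, 228], [317, 254], [333, 228], [334, 214]] [ 0.1 -0.6  0. ]
```

View pics/t3.png

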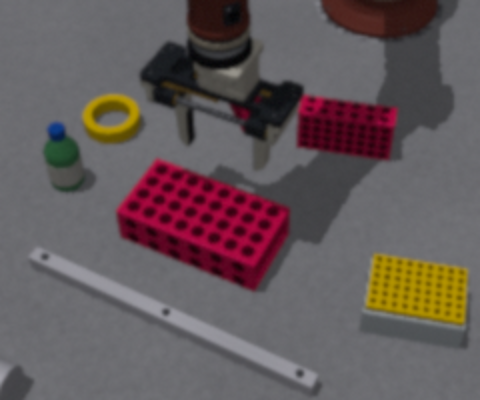

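The rack now lies on its base with the 8x4 holes up, its near corners at crop (120,215) and (250,285), short of the bar. Next I'll measure it against the bar.

```bash
cat >> h.py <<'E'
def state(show=True):
    """rack top face (z=.056) from scene camera, in bar frame"""
    g=np.ascontiguousarray(r.grab_frame("scene")[:,:,::-1])
    H,S,V=cv2.split(cv2.cvtColor(g,cv2.COLOR_BGR2HSV))
    m=(((H>160)|(H<3))&(S>120))&(np.arange(640)>200)&(np.arange(640)<345);m[:175]=0
    c=cnts(m)[0];h=cv2.approxPolyDP(c,2.5,True)[:,0]
    y=np.radians(-2.31);n=np.array([np.cos(y),np.sin(y)]);t=np.array([-np.sin(y),np.cos(y)]);o=np.array([.7136,-.0089])
    for p in h:
        for z in(0,.056):
            q=ray("scene",p[None].astype(float),z)[0,:2];print(p,z,q.round(4),"bar frame mm",((q-o)@np.c_[n,t]*1000).round(1))
    return g
E
python3 - <<'E'
from h import *
state()
E
```

```text
[268 189] 0 [ 0.4864 -0.1604] bar frame mm [-220.9 -160.6]
[268 189] 0.056 [ 0.5302 -0.1301] bar frame mm [-178.3 -128.5]
[248 215] 0 [ 0.5948 -0.1612] bar frame mm [-112.6 -157. ]
[248 215] 0.056 [ 0.6321 -0.1308] bar frame mm [ -76.5 -125.1]
[251 228] 0 [ 0.6301 -0.1303] bar frame mm [ -78.6 -124.7]
[251 228] 0.056 [ 0.6653 -0.1018] bar frame mm [-44.5 -94.8]
[317 254] 0 [0.6302 0.0646] bar frame mm [-86.3  70.1]
[317 254] 0.056 [0.6654 0.0814] bar frame mm [-51.8  88.3]
[333 228] 0 [0.5361 0.067 ] bar frame mm [-180.4   68.7]
[333 228] 0.056 [0.577  0.0837] bar frame mm [-140.2   87. ]
[334 214] 0 [0.4904 0.0496] bar frame mm [-225.4   49.5]
[334 214] 0.056 [0.534  0.0673] bar frame mm [-182.5   68.9]
```

>>> move_arm(
  increments=[
    [1,-2.5,0,0,1.3],
    [1,0,0,0,0],
    [1,0,0,2,0],
    [1,0,0,2,0],
    [1,0,0,1.8,0],
    [1,0,0,0,0],
    [1,0,0,0,0],
  ],
)

```text
clock: 8.27
ee_pos: [0.4963, -0.0312, 0.0449]
tool_rot: [-3.141, 0.063, 0.003]
force: [0.1, -0.4, 0.2]
width: 0.0928
grasp_force: 0.0
```

>>> move_arm(
  increments=[
    [1,0.6,0,0,0],
    [1,0.6,0,0,0],
    [1,0.6,0,0,0],
    [1,0.6,0,0,0],
    [1,0.5,0,0,0],
    [1,0.5,0,0,0],
    [1,0.5,0,0,0],
    [1,0.5,0,0,0],
    [1,0.5,0,0,0],
    [1,0.5,0,0,0],
    [1,0.5,0,0,0],
    [1,0.5,0,0,0],
  ],
)

```text
clock: 9.27
ee_pos: [0.5612, -0.0339, 0.0453]
tool_rot: [3.141, -0.064, -0.0]
force: [-2.5, 0.2, 1.6]
width: 0.0934
grasp_force: 1.6
```

```bash
python3 - <<'E'
from h import *
state()
E
```

```text
[260 199] 0 [ 0.5298 -0.1615] bar frame mm [-177.5 -159.9]
[260 199] 0.056 [ 0.5711 -0.1311] bar frame mm [-137.5 -127.9]
[239 224] 0 [ 0.6322 -0.1665] bar frame mm [ -75.  -160.8]
[239 224] 0.056 [ 0.6673 -0.1358] bar frame mm [ -41.2 -128.7]
[242 237] 0 [ 0.6659 -0.136 ] bar frame mm [ -42.5 -128.9]
[242 237] 0.056 [ 0.699  -0.1072] bar frame mm [-10.6 -98.8]
[309 266] 0 [0.6713 0.0622] bar frame mm [-45.2  69.3]
[309 266] 0.056 [0.704  0.0791] bar frame mm [-13.1  87.6]
[326 239] 0 [0.5773 0.0654] bar frame mm [-139.2   68.8]
[326 239] 0.056 [0.6157 0.0822] bar frame mm [-101.5   87.1]
[327 226] 0 [0.5368 0.0497] bar frame mm [-179.    51.5]
[327 226] 0.056 [0.5776 0.0675] bar frame mm [-138.9   70.8]
```

The rack is square to the bar with a gap of about 42 mm. I'll push on and slow down at the end.

>>> move_arm(
  increments=[
    [1,0.5,0,0,0],
    [1,0.5,0,0,0],
    [1,0.5,0,0,0],
    [1,0.5,0,0,0],
    [1,0.5,0,0,0],
    [1,0.5,0,0,0],
    [1,0.4,0,0,0],
    [1,0.2,0,0,0],
    [1,0.1,0,0,0],
    [1,0,0,0,0],
  ],
)

```text
clock: 10.15
ee_pos: [0.598, -0.0353, 0.0454]
tool_rot: [-3.141, 0.063, -0.001]
force: [-0.5, -0.5, -0.0]
width: 0.0928
grasp_force: 0.3
```

>>> move_arm(
  increments=[
    [1,0.1,0,0,0],
    [1,0.1,0,0,0],
    [1,0.1,0,0,0],
    [1,0,0,0,0],
  ],
)

```text
clock: 10.48
ee_pos: [0.5985, -0.0353, 0.0454]
tool_rot: [-3.141, 0.063, 0.007]
force: [-4.3, 0.1, 4.6]
width: 0.093
grasp_force: 2.7
```

>>> move_arm(
  increments=[
    [1,0.1,0,0,0],
    [1,0.1,0,0,0],
    [1,0.1,0,0,0],
    [1,0.1,0,0,0],
    [1,0,0,0,0],
  ],
)

```text
clock: 10.9
ee_pos: [0.5985, -0.0354, 0.0454]
tool_rot: [-3.141, 0.063, 0.021]
force: [-11.8, 0.4, 9.4]
width: 0.093
grasp_force: 5.8
```

```bash
python3 - <<'E'
from h import *
g=state();cv2.imwrite("pics/t4.png",cv2.resize(g[150:320,190:360],None,fx=3.5,fy=3.5,interpolation=cv2.INTER_CUBIC))
E
```

```text
[252 208] 0 [ 0.5684 -0.1645] bar frame mm [-138.8 -161.3]
[252 208] 0.056 [ 0.6073 -0.1339] bar frame mm [-101.2 -129.2]
[230 235] 0 [ 0.6738 -0.168 ] bar frame mm [ -33.3 -160.6]
[230 235] 0.056 [ 0.7064 -0.1372] bar frame mm [  -2.  -128.5]
[232 242] 0 [ 0.6909 -0.1508] bar frame mm [ -17.  -142.7]
[232 242] 0.056 [ 0.7225 -0.121 ] bar frame mm [  13.4 -111.7]
[304 274] 0 [0.6974 0.0613] bar frame mm [-19.1  69.5]
[304 274] 0.056 [0.7285 0.0784] bar frame mm [11.4 87.8]
[320 248] 0 [0.61   0.0635] bar frame mm [-106.4   68.2]
[320 248] 0.056 [0.6465 0.0804] bar frame mm [-70.7  86.5]
[320 236] 0 [0.5752 0.0471] bar frame mm [-140.6   50.4]
[320 236] 0.056 [0.6137 0.065 ] bar frame mm [-102.8   69.8]
```

View pics/t4.png

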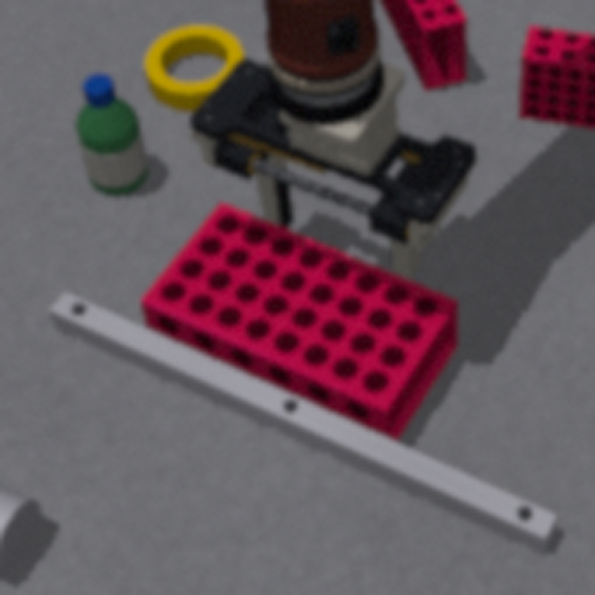

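The rack is flush against the bar over its whole length and well inside the bar's ends, and the rising force confirms contact. I'll withdraw the hand.

>>> move_arm(
  increments=[
    [1,-0.5,0,0,0],
    [1,-1,0,0,0],
    [1,-2,0,0,0],
    [1,-2,0,0,0],
    [1,0,0,-3,0],
    [1,0,0,-3,0],
    [1,0,0,-3,0],
    [1,0,0,-3,0],
    [1,0,0,0,0],
    [1,0,0,0,0],
    [1,0,0,0,0],
  ],
)

```text
clock: 11.87
ee_pos: [0.5499, -0.0334, 0.1652]
tool_rot: [-3.141, 0.063, -0.002]
force: [0.3, 0.2, -0.9]
width: 0.0929
grasp_force: 0.0
```

```bash
python3 - <<'E'
from h import *
state();print(r.observe()["force"].round(1))
E
```

```text
[252 208] 0 [ 0.5684 -0.1645] bar frame mm [-138.8 -161.3]
[252 208] 0.056 [ 0.6073 -0.1339] bar frame mm [-101.2 -129.2]
[230 235] 0 [ 0.6738 -0.168 ] bar frame mm [ -33.3 -160.6]
[230 235] 0.056 [ 0.7064 -0.1372] bar frame mm [  -2.  -128.5]
[232 242] 0 [ 0.6909 -0.1508] bar frame mm [ -17.  -142.7]
[232 242] 0.056 [ 0.7225 -0.121 ] bar frame mm [  13.4 -111.7]
[304 274] 0 [0.6974 0.0613] bar frame mm [-19.1  69.5]
[304 274] 0.056 [0.7285 0.0784] bar frame mm [11.4 87.8]
[320 248] 0 [0.61   0.0635] bar frame mm [-106.4   68.2]
[320 248] 0.056 [0.6465 0.0804] bar frame mm [-70.7  86.5]
[320 236] 0 [0.5752 0.0471] bar frame mm [-140.6   50.4]
[320 236] 0.056 [0.6137 0.065 ] bar frame mm [-102.8   69.8]
[-0.2 -0.  -0.6]
```

```bash
python3 -c "
from rig import r
print(r.hand_in())"
```

```text
the job is handed in; nothing more can be done
None
```

The rack was pushed over onto its base with the holes up and slid flush against the bar, well inside both ends; the bottle, tape and tip box were not touched, the hand was withdrawn and the job handed in at about 12 s, though the hand-in returned no verdict.

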